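# Nudge the reference disc into its holder and swing the keeper across

### The arm

A 6-joint arm with a two-finger parallel gripper is mounted at the origin on a cart in front of the work surface, level with it; the furniture and walls round the work are solid. World frame = base frame: x ahead of the robot, y to its left, z up, the work surface at z = 0. Lengths are in m, angles in rad, forces in N, time in s.
With the tool pointing down it reaches from about 0.35 to 0.875 m from the base axis. Payload 4.2 kg.
Tool frame: the origin (TCP) lies on the centre line of the jaws, within the pads' length; the fingertips stand 14 mm ahead of it and the grasp point (between the pads) lies 5 mm behind it; z points along the fingers, y is the line along which they close (so a half turn about z gives the same grasp; the last joint's range is limited). The gripper opens to 87 mm and grips with 3 to 60 N. Pads are 19 mm wide; open, the fingers measure 117 mm over their backs; the gripper's body (75 mm by 190 mm) begins 51 mm behind the grasp point.
Start: joints at [-0.888, 0.385, 0.008, 0, -1.194, -0.259], TCP at [0.257, -0.57, 0.237] pointing down, gripper open.
Joint ranges: [-3.14, 3.14], [-1.21, 2.06], [-1.07, 1.41], [-3.16, 2.05], [-2.99, -0.16], [-3.1, 3.1]. Speed limits (rad/s): [2.79, 2.79, 3.14, 3.14, 3.14, 3.14].

### API

Orientations are given as a unit quaternion [w, x, y, z].
In Python, from cell import env gives the robot as it stands.
- The arm moves only by the tool apply_moves, never from a script. Its arguments are lists of equal length, an entry for each row: "slide": the shift along the tool's x, y, z in m, a list of three; "roll": the turn about the tool's z in rad; "jaw": the opening, from 0 (shut) to 1 (fully open). In form: {"slide": [[x, y, z], ...], "roll": [roll, ...], "jaw": [jaw, ...]}. A call has 1 to 12 rows; each row shifts and turns the commanded pose from where the row before left it, along the tool's axes as they then stand; what a row does not reach is not made up. A row lasts 1/8 s, in which the tool goes at most 62.5 mm and 10.7 degrees, less where a joint would pass 70% of its speed; a pose out of reach is approached as far as the arm can. A call is refused whole if a number of a shift passes 0.0625 or a number of a turn 0.188, either way. A call with a gripper value outside its range is refused whole. The fingers move at their own pace and stop on an object; the grip force is fixed at half the most. Time passes only in rows, so rows that do not move let the fingers close. It gives the time, the measured TCP pose, the force, the opening and the grip force at its end, in the units of the state.
- env.get_state(): the state, without advancing time (a new reading comes with each control period).
- env.camera(name): name is "scene" or "top"; returns a dict with "color" (384x512x3 uint8, blue, green, red), "depth" (384x512 float32, m along the optical axis (not along the pixel's ray), 0 where there is no reading), "mtx" (3x3 intrinsics, pixels), "k1" (the pictures are not rectified: a ray, as slopes to the right and down, at radius r is drawn at 1 + k1 r^2 times it, then the intrinsics apply), "world_from_camera" (4x4, takes a point from camera to world coordinates). Camera axes: x right, y down, z forward; pixel columns grow to the right and rows downward; lengths in m; the calibration is good to about 2 mm. A picture is of the moment at which its call begins.
- env.sign_off(): hands the job in; it is judged then, once.
The state is a dict: "time": time; "qpos": joint angles; "joint_vel": joint speeds; "joint_efforts": joint torques, N m; "position": TCP position; "ee_rot": TCP orientation; "wrist_force": force on the tool from outside, world axes, zero at the start; "moment": the same for the moment, N m; "grip_width": opening from 0.0 (shut) to 1.0 (fully open); "grip_force": force on a finger pad.
Only numpy, scipy, OpenCV 4.12 (cv2) and the standard library are available. Lean on these libraries where they do the work, as an engineer would, in place of code of your own. Each camera call takes 0.05 s, during which the arm holds its last target. There are 200 camera calls.

### The job

Two identical disc holders are bolted to the bench, one already loaded. On the empty one a white reference disc lies loose on the plate: without gripping or lifting it, push it along the plate with the fingertips until it drops flat into the round recess, and then push that holder's keeper round by its upright pin until the keeper is against its stop, straight across the middle of the disc. Leave the loaded holder, its disc and its keeper, and the brass weight between the holders, as they are.

Things in the scene. Friction and masses are not known exactly. Their poses are not given: they have to be found in the camera images.
- empty_holder: holder to load: grey plate 200 (x) x 120 (y) x 24 mm high, fixed to the bench, left or right, yaw within 0.4 rad. Origin: centre of its underside; z up. Its -x half is a bare flat landing, z = 24 mm. The round recess, 55 mm across, 10 mm deep, 1.5 mm chamfer, is centred at (40, 0) mm. The keeper's pivot is at (40, 43) mm; its head is 16 mm across and 35 mm above the bench
- empty_holder_recess (a point): centre of the floor of the empty holder's recess, 10 mm below the plate's top
- disc: loose white ceramic disc, 50 mm across, 10 mm thick, about 45 g, edges rounded 1.5 mm; starts flat on the empty holder's landing and slides on it. Origin: centre of its underside, z up. Seated, its top is flush with the plate, with 2.5 mm play all round
- empty_keeper (a joint): angle of the empty holder's keeper about its upright pivot, rad: 0 = pointing along the holder's +x, clear of the recess; grows clockwise seen from above to its stop at 1.57, pointing along the holder's -y, straight across the recess. Starts between 0 and 0.35, turns with light friction, stays where it is left
- empty_keeper_pin (a point): middle of the empty holder's keeper pin: upright steel pin 10 mm across, 44 mm from the pivot axis, 31 to 53 mm above the bench (this point 42 mm). The keeper is a flat steel bar reaching 52 mm from the pivot axis, 12 mm wide, 5 mm thick, its underside 2 mm above the plate: it passes over a seated disc only
- loaded_holder: the other holder, same shape and frame, already loaded; leave alone
- seated_disc: disc of the same kind already seated in the loaded holder; leave alone
- loaded_keeper (a joint): angle of the loaded holder's keeper, same meaning; it starts at its stop (1.57, across the disc); leave alone
- weight: brass weight with a knob, 27 mm across, 39 mm tall, loose, standing upright between the two holders; origin: centre of its underside; leave alone
Not all that is in view belongs to the job. Leave any blue or brown look-alike of the disc alone.

How it is judged:
By the outcome, as a careful person would: the job done as asked, in the order asked, and still so for the second after the job is handed in, with the robot touching nothing.
It also fails if it takes over 58 s, if anything falls off the work surface, if the arm or the gripper's body presses on something with over 40 N, if the wrist force passes 120 N, or if a joint passes its speed limit or range.

## Working session

There is one attempt and no reset: what is moved stays moved. The work goes in short steps, Python scripts to look and compute and a tool call to move; the robot and the scene stay as the last step left them, time stands still between calls to the robot, and variables do not carry over. Pictures are saved under pics/ and viewed, at most 10 in all, crops included, and the job is handed in when it is done.

Besides the shell and the picture viewer there is one more tool, called by a JSON object that holds its "fn" and its "kwargs". apply_moves: Moves the arm, as the interface text tells. Its arguments: {"type":"object","properties":{"slide":{"type":"array","items":{"type":"array","items":{"type":"number"}}},"roll":{"type":"array","items":{"type":"number"}},"jaw":{"type":"array","items":{"type":"number"}}},"required":["slide","roll","jaw"]}

```bash
mkdir -p pics; ls
python3 - <<'E'
from cell import env
import cv2,numpy as np
s=env.get_state();print(s)
for n in("scene","top"):
    c=env.camera(n);cv2.imwrite(f"pics/{n}0.png",c["color"]);np.savez(f"pics/{n}0.npz",**c)
    print(n,c["mtx"],c["k1"],c["world_from_camera"])
E
```

```text
pics
{'time': 0.0, 'qpos': array([-8.88403999e-01,  3.85577960e-01,  6.64476845e-03, -5.19857389e-04,
       -1.19398460e+00, -2.58624918e-01]), 'joint_vel': array([ 0.00127236,  0.0021575 , -0.00093533, -0.00223411, -0.00166055,
        0.00076448]), 'joint_efforts': array([ 4.30660875e-04, -3.90665388e+01,  1.87404263e+01,  4.21981260e+00,
        1.08839056e-02, -2.16394192e-04]), 'position': array([ 0.25680738, -0.56918627,  0.23545096]), 'ee_rot': array([-2.65533279e-04, -2.10207971e-01,  9.77656088e-01,  1.05499478e-03]), 'wrist_force': array([-0.14982705,  0.87595281,  0.31697725]), 'moment': array([-0.00505311,  0.03712757, -0.03033097]), 'grip_force': 0.0, 'grip_width': 0.9990341618779477}
scene [[489.99883153   0.         250.56902107]
 [  0.         489.99883153 197.18946873]
 [  0.           0.           1.        ]] -0.10134873445910048 [[-0.61792025 -0.48267736  0.62064251 -0.2398252 ]
 [-0.78609697  0.39437209 -0.47594349  0.53756788]
 [-0.01503694 -0.78198032 -0.62312171  0.78098309]
 [ 0.          0.          0.          1.        ]]
top [[418.43320992   0.         256.62176629]
 [  0.         418.43320992 192.86669265]
 [  0.           0.           1.        ]] -0.027951151429677912 [[ 0.00904781 -0.99498505  0.09961368  0.41253127]
 [-0.9993055  -0.00539582  0.03687015 -0.02553568]
 [-0.03614776 -0.09987809 -0.99434285  0.90316677]
 [ 0.          0.          0.          1.        ]]
```

View pics/top0.png

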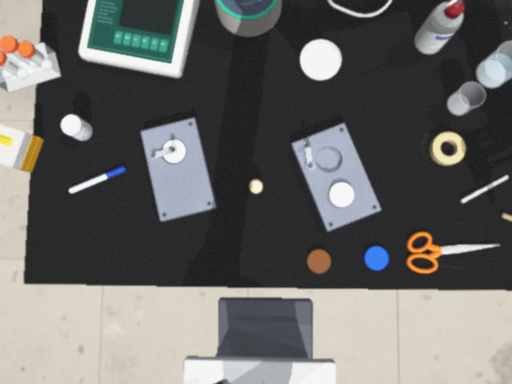

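View pics/scene0.png

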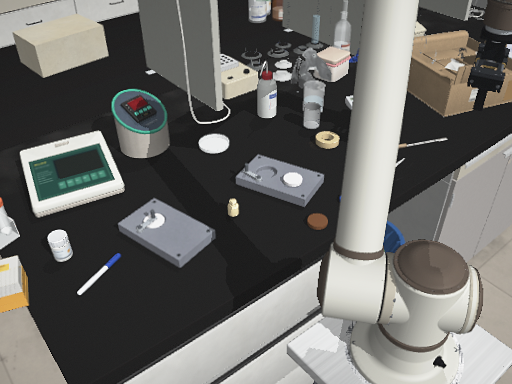

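The top view shows the empty holder on the right, with corners near (292,140), (343,124), (381,210) and (328,231). The disc is at (342,194), the recess at (328,159), the keeper at about (308,155), and the weight at (256,186). The loaded holder is on the left.

```bash
cat > h.py <<'E'
import cv2,numpy as np
def load(n): return dict(np.load(f"pics/{n}.npz"))
def rays(c,uv):
    m=c["mtx"];p=(np.atleast_2d(uv).astype(float)-m[:2,2])/[m[0,0],m[1,1]]
    q=p.copy()
    for _ in range(10): q=p/(1+float(c["k1"])*(q**2).sum(1,keepdims=True))
    W=c["world_from_camera"];return W[:3,3],np.c_[q,np.ones(len(q))]@W[:3,:3].T
def plane(c,uv,z):
    o,d=rays(c,uv);return o+d*((z-o[2])/d[:,2])[:,None]
def tri(c1,u1,c2,u2):
    o,d=rays(c1,u1);P,e=rays(c2,u2);d=d[0];e=e[0]
    s=np.linalg.lstsq(np.c_[d,-e],P-o,rcond=None)[0]
    a=o+s[0]*d;b=P+s[1]*e;return (a+b)/2,np.linalg.norm(a-b)
def proj(c,X):
    W=c["world_from_camera"];p=(np.atleast_2d(X)-W[:3,3])@W[:3,:3];q=p[:,:2]/p[:,2:]
    q=q*(1+float(c["k1"])*(q**2).sum(1,keepdims=True));return q*[c["mtx"][0,0],c["mtx"][1,1]]+c["mtx"][:2,2]
def depthpts(c):
    h,w=c["depth"].shape;v,u=np.mgrid[:h,:w];o,d=rays(c,np.c_[u.ravel(),v.ravel()])
    return (o+d*c["depth"].ravel()[:,None]).reshape(h,w,3)
E
python3 - <<'E'
from h import *
t=load("top0");s=load("scene0")
for n,c,(x0,y0,x1,y1) in(("t",t,(280,115,395,240)),("s",s,(225,145,335,210))):
    im=c["color"][y0:y1,x0:x1];P=depthpts(c)
    k=5 if n=="t" else 7
    cv2.imwrite(f"pics/crop_{n}.png",cv2.resize(im,None,fx=k,fy=k,interpolation=cv2.INTER_CUBIC)[:600,:800])
    hsv=cv2.cvtColor(c["color"],cv2.COLOR_BGR2HSV)
    roi=np.zeros(hsv.shape[:2],np.uint8);roi[y0:y1,x0:x1]=1
    # plate: bright enough, in ROI
    m=((hsv[...,2]>70)&(roi>0)&((hsv[...,1]<70))).astype(np.uint8)
    cs=max(cv2.findContours(m,0,2)[0],key=cv2.contourArea)
    r=cv2.minAreaRect(cs);print(n,"rect",r,cv2.boxPoints(r).round(1).tolist(),cv2.contourArea(cs))
    w=((hsv[...,2]>215)&(hsv[...,1]<40)&(roi>0)).astype(np.uint8)
    for q in cv2.findContours(w,0,1)[0]:
        if cv2.contourArea(q)>30: print(" white",cv2.fitEllipse(q),cv2.contourArea(q),"z",np.median(P[w>0][:,2]))
    print(" plate z",np.median(P[(m>0)&(w==0)][:,2]))
    if n=="t":
        X=plane(c,cv2.boxPoints(r),0.024);print(X.round(4),X.mean(0),np.linalg.norm(np.diff(X[:,:2],axis=0),axis=1))
E
```

```text
t rect ((335.9748229980469, 176.51034545898438), (97.6351318359375, 60.0496826171875), 67.61986541748047) [[289.6000061035156, 142.8000030517578], [345.20001220703125, 119.9000015258789], [382.29998779296875, 210.1999969482422], [326.79998779296875, 233.10000610351562]] 5618.0
 white ((341.6479187011719, 194.40577697753906), (23.540691375732422, 24.19511604309082), 102.20765686035156) 446.0 z 0.034233269845156566
 white ((308.4966125488281, 154.5673065185547), (5.8838372230529785, 15.79000186920166), 173.4695587158203) 62.0 z 0.034233269845156566
 plate z 0.024499279021477194
[[ 0.6084 -0.0624  0.024 ]
 [ 0.6584 -0.181   0.024 ]
 [ 0.4656 -0.2558  0.024 ]
 [ 0.4172 -0.1399  0.024 ]] [ 0.53739876 -0.15977431  0.024     ] [0.12865603 0.2067473  0.12554692]
s rect ((279.45001220703125, 178.65000915527344), (84.74903106689453, 37.63109588623047), 18.434947967529297) [[233.3000030517578, 183.10000610351562], [245.1999969482422, 147.39999389648438], [325.6000061035156, 174.1999969482422], [313.70001220703125, 209.89999389648438]] 2692.0
 white ((293.1268310546875, 178.83033752441406), (12.639387130737305, 17.681575775146484), 103.82064056396484) 168.0 z 0.03278646682522318
 plate z 0.022460258582976123
```

View pics/crop_t.png

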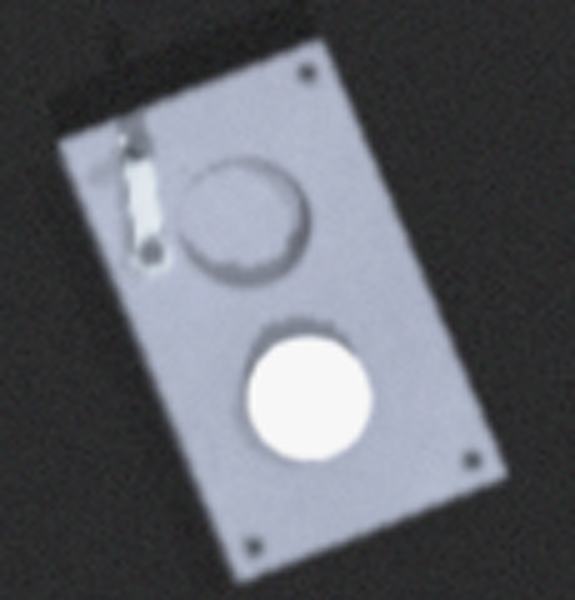

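View pics/crop_s.png

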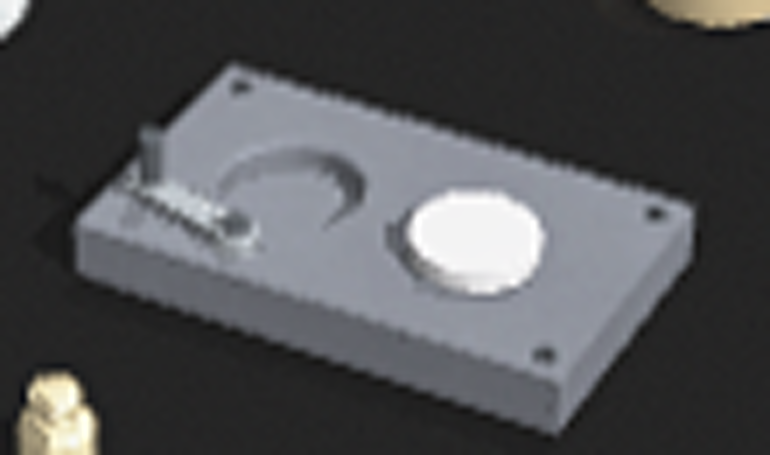

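The crops show the empty plate with the recess at top-view (328.6,158.8), the pivot screw at (309.8,165.2) and the pin at about (306.5,141). The pin is free-standing. Next I'll measure the frame from fitted edges in both views.

```bash
cat >> h.py <<'E'
def corners(c,box,guess):
    x0,y0,x1,y1=box;hsv=cv2.cvtColor(c["color"],cv2.COLOR_BGR2HSV)
    g=cv2.GaussianBlur(c["color"],(0,0),.7)[...,0].astype(float)
    L=[];n=len(guess);g4=np.array(guess,float)
    for i in range(n):                      # sub-pixel edge along each side
        a,b=g4[i],g4[(i+1)%n];d=(b-a)/np.linalg.norm(b-a);nn=np.array([-d[1],d[0]]);pts=[]
        for f in np.linspace(.12,.88,40):
            s=np.linspace(-4,4,81);q=(a+f*(b-a)+s[:,None]*nn).astype(np.float32)
            v=cv2.remap(g.astype(np.float32),q[:,:1],q[:,1:],1).ravel();k=np.argmax(np.abs(np.gradient(v)))
            pts.append(q[k])
        vx,vy,px,py=cv2.fitLine(np.array(pts),cv2.DIST_HUBER,0,.01,.01).ravel();L.append(np.cross([px,py,1],[px+vx,py+vy,1]))
    out=[np.cross(L[i-1],L[i]) for i in range(n)];return np.array([o[:2]/o[2] for o in out])
E
python3 - <<'E'
from h import *
t=load("top0");s=load("scene0")
ct=corners(t,(280,115,395,240),[(291.6,143.4),(345,123),(381.4,210.6),(327.6,231.6)])
cs=corners(s,(225,145,335,210),[(236.5,177),(258.5,154.5),(324,175.5),(305,199.5)])
print(ct.round(1).tolist(),cs.round(1).tolist())
for n,c,k in(("t",t,ct),("s",s,cs)):
    X=plane(c,k,0.024);e=(X[0]+X[1]-X[2]-X[3]);print(n,X[:,:2].round(4).tolist(),"ctr",X.mean(0)[:2].round(4),"yaw",np.arctan2(e[1],e[0]).round(4),np.linalg.norm(np.roll(X,-1,0)-X,axis=1).round(4))
for a,b in zip(ct,cs): print("tri",*tri(t,a,s,b))
print("disc tri",*tri(t,[341.65,194.4],s,[293.1,178.8]))
d1=plane(t,[[341.65,194.4]],.034);d2=plane(s,[[293.1,178.8]],.034);print(d1,d2)
print("recess t",plane(t,[[328.6,158.8]],.024),"pivot",plane(t,[[309.8,165.2]],.035),"pintop",plane(t,[[306.5,140.6]],.053),"pin top tri",*tri(t,[306.5,140.6],s,[246.5,163]))
E
```

```text
[[290.9, 143.0], [344.0, 122.2], [381.2, 209.8], [327.0, 231.4]] [[235.1, 176.4], [257.5, 153.8], [327.6, 175.1], [308.9, 200.6]]
t [[0.6079, -0.0652], [0.6535, -0.1783], [0.4665, -0.2534], [0.4207, -0.1403]] ctr [ 0.5372 -0.1593] yaw 0.3817 [0.122  0.2015 0.122  0.2017]
s [[0.6086, -0.0633], [0.6548, -0.1757], [0.4592, -0.2548], [0.4131, -0.1432]] ctr [ 0.5339 -0.1592] yaw 0.3859 [0.1215 0.2111 0.1207 0.2112]
tri [ 0.60870328 -0.06449496  0.02328961] 0.0018440259776422035
tri [ 0.65465522 -0.1773762   0.02331679] 0.0028711534809473527
tri [ 0.46484918 -0.25683799  0.0195195 ] 0.005883878475945073
tri [ 0.41837547 -0.14348372  0.02035642] 0.007233246216850341
disc tri [ 0.49864712 -0.16976049  0.02917791] 0.0024965332658305585
[[ 0.49736435 -0.16991061  0.034     ]] [[ 0.49465067 -0.16422035  0.034     ]]
recess t [[ 0.57399132 -0.14491943  0.024     ]] pivot [[ 0.55827693 -0.1041402   0.035     ]] pintop [[ 0.60657139 -0.09594637  0.053     ]] pin top tri [ 0.60530079 -0.09716672  0.05364189] 0.003384605004807639
```

{"fn": "apply_moves", "kwargs": {"slide": [[0,0,0],[-0.031,0.03,0],[-0.031,0.03,0],[-0.031,0.03,0],[-0.031,0.03,0],[-0.031,0.03,0],[-0.031,0.03,0],[-0.031,0.03,0.02],[-0.031,0.03,0.02],[-0.031,0.03,0.02],[-0.03,0.033,0.02],[0,0,0]], "roll": [0.104,0,0,0,0,0,0,0,0,0,0,0], "jaw": [0.345,0.345,0.345,0.345,0.345,0.345,0.345,0.345,0.345,0.345,0.345,0.345]}}

```text
time: 1.6
position: [0.4548, -0.1827, 0.1548]
ee_rot: [-0.002, -0.161, 0.987, 0.001]
wrist_force: [-0.2, -1.0, -0.4]
grip_width: 0.347
grip_force: 0.0
```

{"fn": "apply_moves", "kwargs": {"slide": [[0,-0.0017,0.035],[0,0,0.035],[0,0,0.025],[0,0,0.01],[0,0,0.0],[0,0,0]], "roll": [0,0,0,0,0,0], "jaw": [0.345,0.345,0.345,0.345,0.345,0.345]}}

```text
time: 2.35
position: [0.4565, -0.1868, 0.0526]
ee_rot: [0.001, -0.159, 0.987, -0.0]
wrist_force: [-0.6, 0.2, 1.0]
grip_width: 0.346
grip_force: 0.0
```

Run:
```python
from cell import env
from h import *
s=env.get_state();print(s["position"],s["ee_rot"])
ims=[]
for n,(x0,y0,x1,y1) in(("scene",(215,120,345,220)),("top",(270,100,400,250))):
    c=env.camera(n);np.savez(f"pics/{n}1.npz",**c);print(n,proj(c,s["position"]-[0,0,.014]).round(1))
    cv2.imwrite(f"pics/{n}1.png",cv2.resize(c["color"][y0:y1,x0:x1],None,fx=4,fy=4,interpolation=2))
```

```text
[ 0.45645888 -0.18682299  0.0526054 ] [ 1.06981057e-03 -1.59214322e-01  9.87243399e-01 -3.56249503e-04]
scene [[309.9 180.9]]
top [[350.5 214.1]]
```

View pics/scene1.png

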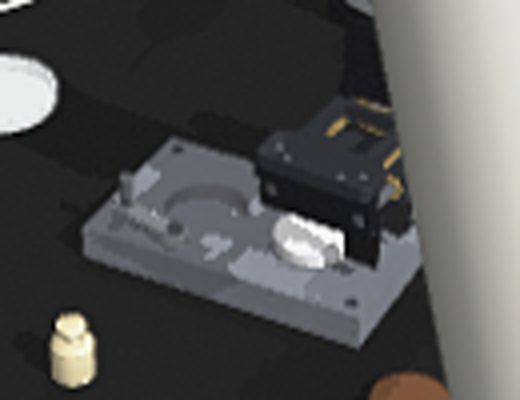

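{"fn": "apply_moves", "kwargs": {"slide": [[0,0.003,0.0115],[0,0,0],[0,0,0]], "roll": [0,0,0], "jaw": [0.345,0.345,0.345]}}

```text
time: 2.82
position: [0.4547, -0.1836, 0.0399]
ee_rot: [-0.0, -0.159, 0.987, 0.0]
wrist_force: [0.9, -0.2, 0.2]
grip_width: 0.345
grip_force: 0.0
```

{"fn": "apply_moves", "kwargs": {"slide": [[-0.006,0,0],[-0.006,0,0],[-0.005,0,0],[-0.005,0,0],[-0.005,0,0],[-0.005,0,0],[-0.006,0,0],[-0.006,0,0],[-0.006,0,0],[-0.006,0,0],[-0.006,0,0],[0,0,0]], "roll": [0,0,0,0,0,0,0,0,0,0,0,0], "jaw": [0.345,0.345,0.345,0.345,0.345,0.345,0.345,0.345,0.345,0.345,0.345,0.345]}}

```text
time: 4.32
position: [0.5142, -0.164, 0.04]
ee_rot: [0.0, -0.159, 0.987, -0.0]
wrist_force: [0.1, -0.1, -0.2]
grip_width: 0.347
grip_force: 0.0
```

Run:
```python
from cell import env
from h import *
s=env.get_state();print(s["position"],s["ee_rot"])
c=env.camera("scene");np.savez("pics/scene2.npz",**c)
cv2.imwrite("pics/scene2.png",cv2.resize(c["color"][120:220,215:345],None,fx=5,fy=5,interpolation=2))
```

```text
[ 0.51421871 -0.16402096  0.04004776] [ 3.46630086e-04 -1.59388073e-01  9.87215942e-01 -7.74714525e-05]
```

View pics/scene2.png

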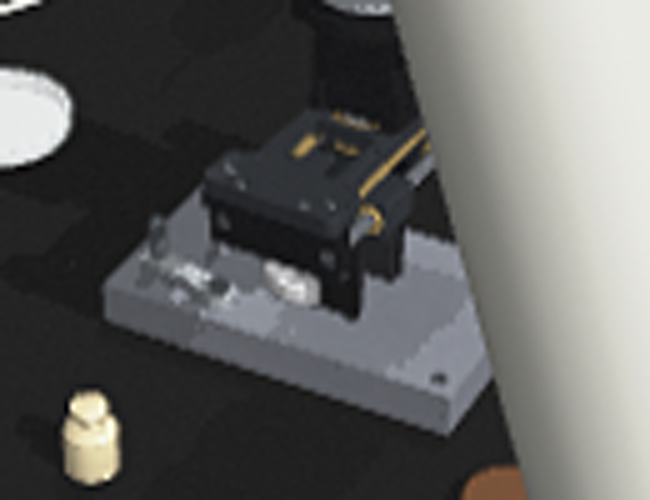

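The disc sits just ahead of the fingers at crop (290,283), and its front edge is starting over the recess. I'll keep pushing.

{"fn": "apply_moves", "kwargs": {"slide": [[-0.004,0,0],[-0.004,0,0],[-0.004,0,0],[-0.004,0,0],[-0.004,0,0],[-0.004,0,0],[-0.004,0,0],[-0.004,0,0],[-0.003,0,0],[0,0,0]], "roll": [0,0,0,0,0,0,0,0,0,0], "jaw": [0.345,0.345,0.345,0.345,0.345,0.345,0.345,0.345,0.345,0.345]}}

```text
time: 5.62
position: [0.5471, -0.1531, 0.0401]
ee_rot: [0.0, -0.159, 0.987, -0.0]
wrist_force: [0.1, 0.6, -0.6]
grip_width: 0.35
grip_force: 0.0
```

Run:
```python
from cell import env
from h import *
s=env.get_state();print(s["position"],s["ee_rot"])
c=env.camera("scene");np.savez("pics/scene3.npz",**c)
cv2.imwrite("pics/scene3.png",cv2.resize(c["color"][120:220,215:345],None,fx=5,fy=5,interpolation=2))
```

```text
[ 0.54707018 -0.15309057  0.04006573] [ 1.39870155e-04 -1.59285303e-01  9.87232582e-01 -3.22463665e-05]
```

View pics/scene3.png

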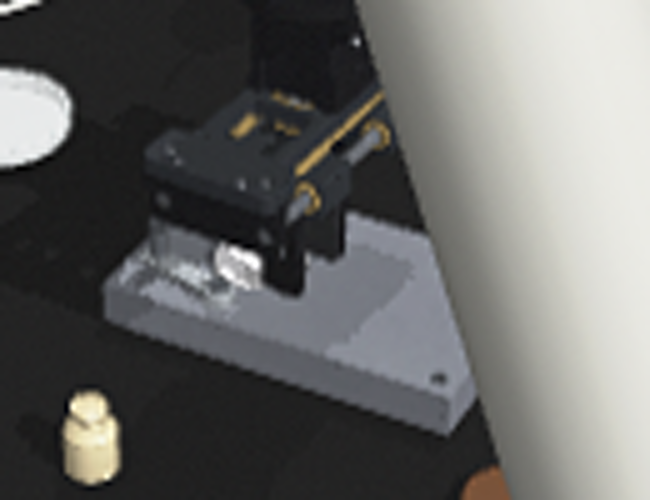

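The disc is at crop (240,262), at the recess. I'll back off to look.

{"fn": "apply_moves", "kwargs": {"slide": [[0.01,0,0],[0.02,0,0],[0.03,0,-0.01],[0.03,0,-0.03],[0.03,0,-0.03],[0.03,0,-0.03],[0.03,0,-0.03],[0,0,0]], "roll": [0,0,0,0,0,0,0,0], "jaw": [0,0,0,0,0,0,0,0]}}

```text
time: 6.68
position: [0.3748, -0.2103, 0.1721]
ee_rot: [0.002, -0.158, 0.987, -0.001]
wrist_force: [0.5, -0.0, 0.4]
grip_width: 0.004
grip_force: 0.0
```

Run:
```python
from cell import env
from h import *
ims=[]
for n,(x0,y0,x1,y1) in(("top",(280,115,380,215)),("scene",(225,140,325,240))):
    c=env.camera(n);np.savez(f"pics/{n}4.npz",**c);P=depthpts(c)
    ims.append(cv2.resize(c["color"][y0:y1,x0:x1],(400,400),interpolation=2))
    w=np.zeros(c["depth"].shape,np.uint8);w[y0:y1,x0:x1]=(cv2.inRange(c["color"],(215,215,215),(255,255,255))>0)[y0:y1,x0:x1]
    q=max(cv2.findContours(w,0,1)[0],key=cv2.contourArea);e=cv2.fitEllipse(q);m=np.zeros_like(w);cv2.drawContours(m,[q],0,1,-1)
    print(n,e,plane(c,[e[0]],.024),"z",np.percentile(P[m>0][:,2],[5,50,95]))
cv2.imwrite("pics/after4.png",np.hstack(ims))
```

```text
top ((328.4517822265625, 159.94085693359375), (21.125690460205078, 22.669307708740234), 157.6886444091797) [[ 0.57154008 -0.14458504  0.024     ]] z [0.02215237 0.02464639 0.02724888]
scene ((268.5943603515625, 172.79856872558594), (8.223104476928711, 14.271744728088379), 72.9544906616211) [[ 0.56532047 -0.14145074  0.024     ]] z [0.02081847 0.02330133 0.0252619 ]
```

View pics/after4.png

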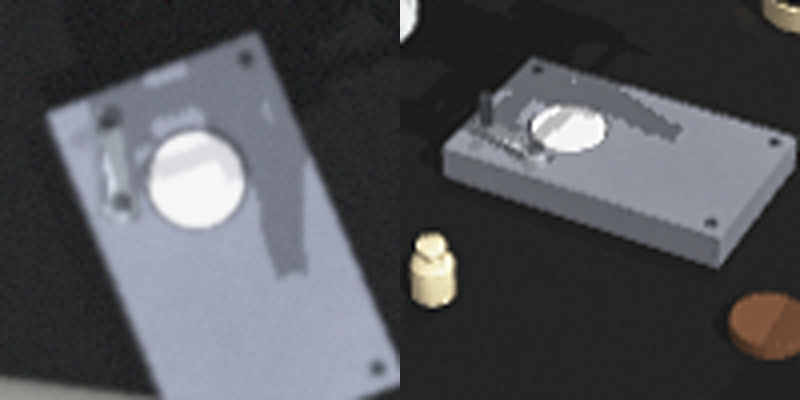

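The disc is seated: its top is flush at z≈0.0245, centred at crop (196,178) in the top view. The keeper hasn't moved. Next I'll bring the closed fingers to the far (+y) side of the pin.

{"fn": "apply_moves", "kwargs": {"slide": [[-0.0415,0.01125,0],[-0.0415,0.01125,0],[-0.0415,0.01125,0],[-0.0415,0.01125,0],[-0.0415,0.01125,0],[-0.0415,0.01125,0],[0,0,0.02],[0,0,0.02],[0,0,0]], "roll": [0,0,0,0,0,0,-0.1,0,0], "jaw": [0,0,0,0,0,0,0,0,0]}}

```text
time: 7.9
position: [0.5896, -0.067, 0.1263]
ee_rot: [-0.004, -0.209, 0.978, 0.0]
wrist_force: [-0.3, 0.6, -0.0]
grip_width: 0.005
grip_force: 0.0
```

{"fn": "apply_moves", "kwargs": {"slide": [[0,-0.001,0.03],[0,0,0.025],[0,0,0.019],[0,0,0],[0,0,0]], "roll": [0,0,0,0,0], "jaw": [0,0,0,0,0]}}

```text
time: 8.52
position: [0.5924, -0.0682, 0.0569]
ee_rot: [0.001, -0.209, 0.978, -0.0]
wrist_force: [-0.0, 0.1, 0.6]
grip_width: 0.009
grip_force: 0.0
```

Run:
```python
from cell import env
from h import *
s=env.get_state();print(s["position"],s["ee_rot"])
c=env.camera("scene")
cv2.imwrite("pics/scene5.png",cv2.resize(c["color"][110:220,205:335],None,fx=5,fy=5,interpolation=2))
```

```text
[ 0.59238308 -0.06823297  0.05689857] [ 7.50085664e-04 -2.08600326e-01  9.78000655e-01 -2.45723704e-04]
```

View pics/scene5.png

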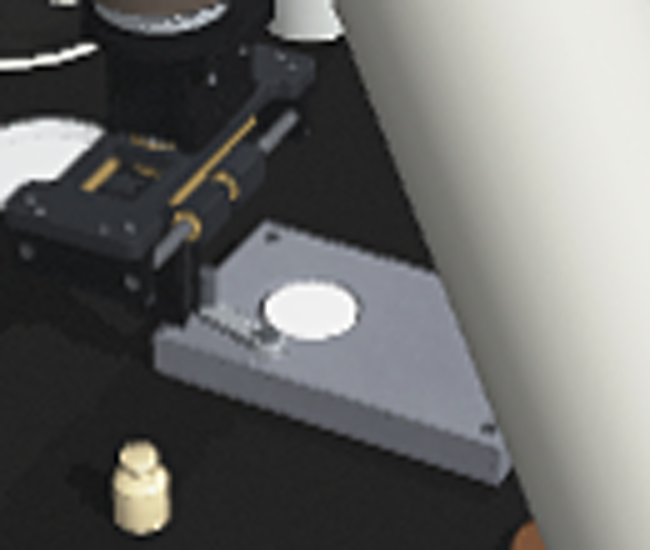

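The fingertip (crop ~(180,300)) stands beside the pin (207,285) on its outer side. I'll sweep the keeper from here.

{"fn": "apply_moves", "kwargs": {"slide": [[0.001,0,0.004],[-0.0024,-0.0063,0],[-0.0024,-0.0063,0],[-0.0024,-0.0063,0],[-0.0024,-0.0063,0],[-0.0024,-0.0063,0],[-0.0024,-0.0063,0],[-0.0024,-0.0063,0],[-0.0024,-0.0063,0],[0,0,0]], "roll": [0,0.14,0.14,0.14,0.14,0.14,0.14,0.14,0.14,0], "jaw": [0,0,0,0,0,0,0,0,0,0]}}

```text
time: 9.82
position: [0.6054, -0.118, 0.0524]
ee_rot: [0.0, 0.343, 0.94, 0.0]
wrist_force: [-0.6, 0.1, -0.2]
grip_width: 0.008
grip_force: 0.0
```

{"fn": "apply_moves", "kwargs": {"slide": [[-0.0024,-0.0063,0],[-0.0024,-0.0063,0],[-0.0024,-0.0063,0],[0,-0.002,0],[0,0,0]], "roll": [0.14,0.14,0.14,0.07,0], "jaw": [0,0,0,0,0]}}

```text
time: 10.45
position: [0.5946, -0.1363, 0.0524]
ee_rot: [0.0, 0.559, 0.829, 0.0]
wrist_force: [1.0, 0.7, 0.0]
grip_width: 0.004
grip_force: 0.1
```

Run:
```python
from cell import env
from h import *
s=env.get_state();print(s["position"],s["ee_rot"],s["wrist_force"])
```

```text
[ 0.59460739 -0.13634116  0.05239499] [3.32847225e-04 5.59398001e-01 8.28899108e-01 1.86680934e-04] [1.01553185 0.70902072 0.01278269]
```

{"fn": "apply_moves", "kwargs": {"slide": [[0,-0.001,0],[0,-0.001,0],[0,-0.001,0],[0,-0.001,0],[0,0,0]], "roll": [0,0,0,0,0], "jaw": [0,0,0,0,0]}}

```text
time: 11.08
position: [0.5905, -0.138, 0.052]
ee_rot: [-0.0, 0.561, 0.828, -0.0]
wrist_force: [-0.7, -0.1, 0.0]
grip_width: 0.004
grip_force: 0.2
```

{"fn": "apply_moves", "kwargs": {"slide": [[0,-0.001,0],[0,-0.001,0],[0,-0.001,0],[0,0,0]], "roll": [0,0,0,0], "jaw": [0,0,0,0]}}

```text
time: 11.58
position: [0.5876, -0.1391, 0.052]
ee_rot: [-0.0, 0.561, 0.828, -0.0]
wrist_force: [0.1, -0.1, -0.1]
grip_width: 0.006
grip_force: 0.1
```

{"fn": "apply_moves", "kwargs": {"slide": [[0,-0.001,0],[0,-0.001,0],[0,-0.001,0],[0,0,0]], "roll": [0,0,0,0], "jaw": [0,0,0,0]}}

```text
time: 12.08
position: [0.5868, -0.1395, 0.0522]
ee_rot: [0.001, 0.56, 0.828, 0.001]
wrist_force: [5.0, 2.1, -3.1]
grip_width: 0.003
grip_force: 2.6
```

Run:
```python
from cell import env
from h import *
c=env.camera("scene");np.savez("pics/scene6.npz",**c)
cv2.imwrite("pics/scene6.png",cv2.resize(c["color"][110:220,205:335],None,fx=5,fy=5,interpolation=2))
```

```text
(no output)
```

View pics/scene6.png

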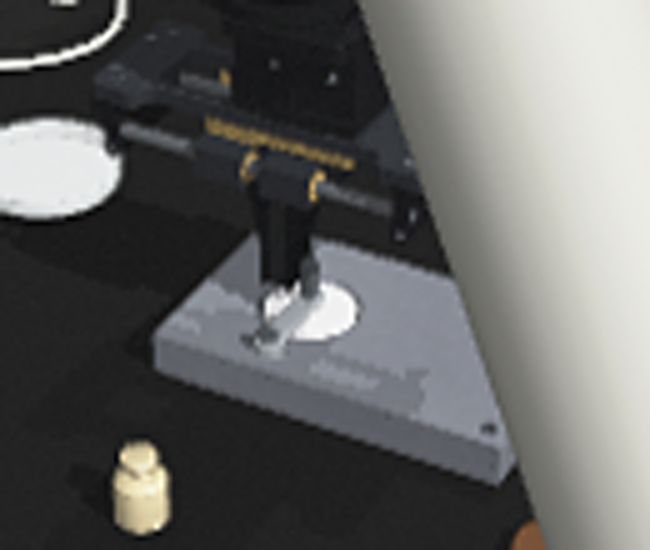

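The keeper now lies across the disc, with its pin at crop (310,275), and the rising force says it has reached the stop. I'll press slightly more to confirm, then withdraw.

{"fn": "apply_moves", "kwargs": {"slide": [[0,-0.001,0],[0,-0.001,0],[0,0,0]], "roll": [0,0,0], "jaw": [0,0,0]}}

```text
time: 12.5
position: [0.5865, -0.1397, 0.0524]
ee_rot: [0.003, 0.56, 0.828, 0.003]
wrist_force: [7.6, 4.0, -3.7]
grip_width: 0.0
grip_force: 4.2
```

{"fn": "apply_moves", "kwargs": {"slide": [[0,0.006,0],[0,0.015,0],[0,0.01,-0.02],[0,0,-0.04],[0,0,-0.04],[0.0,0.05,-0.03],[0,0.05,0],[0,0.05,0],[0,0.03,0],[0,0,0],[0,0,0]], "roll": [0,0,0,0,0,0,0,0,0,0,0], "jaw": [0,0,0,0,0,0,0,0,0,0,0]}}

```text
time: 13.88
position: [0.7785, -0.0628, 0.1814]
ee_rot: [-0.001, 0.561, 0.828, -0.001]
wrist_force: [0.7, 0.8, 0.6]
grip_width: 0.004
grip_force: 0.0
```

Run:
```python
from cell import env
from h import *
O=np.array([.5372,-.1593]);a=.382;R=np.array([[np.cos(a),np.sin(a)],[-np.sin(a),np.cos(a)]])
for n in("top","scene"):
    c=env.camera(n);np.savez(f"pics/{n}7.npz",**c);P=depthpts(c).reshape(-1,3);P=P[c["depth"].ravel()>0]
    h=(P[:,:2]-O)@R.T*1e3;k=(abs(h[:,0])<100)&(abs(h[:,1])<60)
    for lo,hi in((.028,.037),(.040,.060)):
        m=k&(P[:,2]>lo)&(P[:,2]<hi);print(n,lo,m.sum(),h[m].mean(0).round(1) if m.any() else "",np.percentile(h[m],[5,95],axis=0).round(1).tolist() if m.any() else "")
    p=k&(np.hypot(h[:,0]-40,h[:,1])<22);print(" disc z",np.median(P[p&(h[:,0]<28)][:,2]),np.median(P[p&(h[:,0]>52)][:,2]))
# unchanged elsewhere: left part of the top view
A=load("top0")["color"].astype(int);B=load("top7")["color"].astype(int);D=np.abs(A-B).max(2)
print("diff loaded/weight",(D[100:230,130:225]>60).sum(),(D[170:200,245:270]>60).sum(),(D[245:275,300:395]>60).sum(),env.get_state()["position"])
```

```text
top 0.028 242 [17.6 13.8] [[-78.1, -44.4], [72.7, 50.0]]
top 0.04 24 [40.1 -0.2] [[36.1, -4.5], [43.7, 3.3]]
 disc z 0.02481126222660257 0.02471388146894049
scene 0.028 64 [40.8 27.5] [[35.5, 3.9], [48.1, 51.2]]
scene 0.04 10 [42.4  5.7] [[38.9, 1.9], [45.3, 9.1]]
 disc z 0.023433324922135124 0.023322231353241962
diff loaded/weight 7626 0 0 [ 0.77838266 -0.0631361   0.1824415 ]
```

Run:
```python
from h import *
from cell import env
# depth is free of shadows: loaded holder/weight in the scene view
A=load("scene0");B=load("scene7")
for n,(x0,y0,x1,y1) in(("loaded",(110,195,222,270)),("weight",(224,195,244,220))):
    a=A["depth"][y0:y1,x0:x1];b=B["depth"][y0:y1,x0:x1];print(n,(abs(a-b)>.012).sum(),a.size,(np.abs(A["color"][y0:y1,x0:x1].astype(int)-B["color"][y0:y1,x0:x1]).max(2)>60).sum())
a=A["depth"];t0=load("top0")["depth"];t7=load("top7")["depth"];d=t0-t7
print("top loaded occluded height",np.median(d[130:220,145:215][abs(d[130:220,145:215])>.02]) if (abs(d[130:220,145:215])>.02).any() else 0)
```

```text
loaded 74 8400 680
weight 6 500 7
top loaded occluded height 0.5992029
```

```bash
python3 -c "
from cell import env
print(env.sign_off())"
```

```text
the job is handed in; nothing more can be done
None
```

The job is handed in: the disc is seated flush in the recess, and the keeper was pushed to its stop across the disc's centre; the loaded holder and weight show no sign of having moved, though the arm blocked the last top view of the loaded holder.

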